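# Clamp a whetstone in the ratchet holder

## Task

Slide the red safety catch out of the way of the orange trigger, fully to its free end, then pump the trigger so that the ratchet jaw creeps forward, meets the whetstone and presses it against the steel end stop, until the gauge needle stands in the green. The stone is brittle: never let the needle run well into the red, move jaw and stone by the trigger alone, and do not disturb the pot, bottle and tub nearby. The jaw eases off as soon as the trigger is let go, so finish while still holding the trigger, with the needle steady in the green.

Things in the scene. Friction and masses are not known exactly. Their poses are not given: they have to be found in the camera images.
- station: fixed blue base plate, 410 mm along its x, 16 mm thick, carrying the clamp. Origin on the table under the clamp's centre line; x = the way the jaw travels, from the trigger to the end stop; z up. Spans x -220 to 190 mm, y -60 to 60 mm, and for x below 5 mm on to y = -140. 'Station (x, y)' below means mm in this frame.
- knob: red upright knob of the safety catch, 16 mm (station x) by 20 mm (station y) by 42 mm tall; origin at the centre of its underside, 83 mm above the table, axes parallel to the station's; at catch joint 0 it is at station (-138, -70). It stands on a shoe on a pedestal whose top is 70 mm above the table. Pinch it across station x or push it.
- knob_top (a point): centre of the top of the red knob, 125 mm above the table
- catch (a joint): travel of the safety catch, m: 0 = locked (its bar stands right in front of the trigger stem and blocks it), 0.035 = fully free (end of travel); grows as the knob moves along the station's -y; stays where it is left, friction about 2 N
- handle: the trigger's orange T-bar: a round bar 18 mm in diameter, 64 mm long along the station's y, at the top of the trigger lever; origin at its centre. It can be pinched from above across station x, or pushed from its -x side.
- handle_mid (a point): centre of the orange T-bar, 130 mm above the table at rest; it swings on an arc of radius 110 mm about the lever's pivot at station (-140, 0), 22 mm above the table
- trigger (a joint): lever angle, rad: 0 = rest, leaning 0.17 back (to station -x); 0.34 = fully squeezed (leaning 0.17 to +x, end stop): a full stroke moves the T-bar 37 mm along station +x and 2 mm in height. A spring returns it (1.5 to 2.5 N at the T-bar); driving the jaw adds 0.4 times the jaw's force.
- jaw (a joint): advance of the ratchet jaw along station x, m; teeth every 10 mm. Squeezing moves it 0.41 mm per mm of T-bar travel, after a slack of up to 2/3 of the stroke; on the way back the pawl clicks over the teeth and the jaw stays. Full strokes, back to rest each time, advance it 10 mm each (the first 5 to 15). With the stone at the stop, the face touches it at jaw = 0.048.
- jaw_head: steel block that drives the sprung jaw face, 18 x 50 x 34 mm, 22 to 56 mm above the table; do not touch. Origin: the station's origin shifted along station x by the jaw's advance.
- jaw_face: rubber face of the jaw, 44 mm wide and 24 mm high (21 to 45 mm above the table), that presses on the stone; do not touch. Its front lies 33 mm to -x of this body's origin, so at station x = -33 mm + jaw - pad.
- pad (a joint): how far the sprung jaw face is pressed back into the jaw, m, 0 to 0.013: a spring of 1.5 N per mm, so it shows the clamping force and drives the gauge needle. The jaw itself is held only by 4 N of friction: when the trigger is let go, a harder pressed jaw slides back until pad is about 1.5 to 2.7 mm. Pushing the loose stone to the stop takes 2 to 5 N.
- needle (a joint): needle of the gauge, a white dial 66 mm across riding on the jaw at station (-66 + jaw, -85), tilted to station -y. Rad: 0 = no force, 0.25 per mm of pad travel, clockwise seen from above, from station -x over +y to +x. Grey arc 0 to 1.0 (pad 0 to 4 mm), green 1.0 to 2.125 (pad 4 to 8.5 mm, 6 to 13 N), red above.
- stone: two-coloured whetstone (terracotta below, grey above), 150 mm long along station x, 50 mm wide, 24 mm high, about 0.4 kg, lying loose on the base plate between two low white ribs, its far end 2 to 8 mm short of the stop; origin at the centre of its underside, 16 mm above the table
- stop: fixed steel end stop, 66 mm wide, 36 mm high above the plate; origin at the foot of the face that looks to the stone, at station x = 165 mm
- pot: open aluminium pot, 110 mm across, 85 mm tall, loose bystander; origin at its underside
- spray: white bottle with red cap, 68 mm across, 150 mm tall, loose bystander; origin at its underside
- tub: yellow open plastic tub, 90 mm across, 70 mm tall, loose bystander; origin at its underside
Mind the look-alikes: they are no part of the job. Of the things that look like the stone, the middle-sized one is meant.

How it is judged:
By the outcome, as a careful person would: the job done as asked, in the order asked, and still so for the second after the job is handed in, while the arm keeps its last pose, push and grip.
It also fails if it takes over 64 s, if anything falls off the work surface, if the arm or the gripper's body presses on something with over 40 N, if the wrist force passes 120 N, or if a joint passes its speed limit or range.

## Robot

A 6-joint arm with a two-finger parallel gripper is mounted at the origin on the work surface. World frame = base frame: x ahead of the robot, y to its left, z up, the work surface at z = 0. Lengths are in m, angles in rad, forces in N, time in s.
With the tool pointing down it reaches from about 0.375 to 0.825 m from the base axis. Payload 5.5 kg.
Tool frame: the origin (TCP) lies at the very end of the fingers, on their centre line; the grasp point (between the pads) lies 19 mm behind it (bot.grip_point_offset is the distance from the TCP to the grasp point, in m); z points along the fingers, y is the line along which they close (so a half turn about z gives the same grasp; the last joint's range is limited). The gripper opens to 85 mm and grips with 20 to 120 N. Pads are 22 mm wide; open, the fingers measure 114 mm over their backs; the gripper's body (76 mm by 85 mm) begins 54 mm behind the grasp point. The pads swing forward as they close: fully open they stand 13 mm farther back than shut.
Start: joints at [1.108, 0.314, -0.047, 1.21, 0, 1.571], TCP at [0.268, 0.537, 0.231] pointing down, gripper open.
Joint ranges: [-2.67, 2.67], [-0.69, 1.73], [-1.03, 1.25], [-2.08, 2.16], [-1.42, 1.45], [-3.14, 3.14]. Speed limits (rad/s): [2.39, 2.39, 3.01, 3.14, 3.14, 3.14].

## Interface

Orientations are given as a unit quaternion [x, y, z, w].
In Python, from station import monitor, cams, order, bot gives the robot as it stands.
- The arm moves only by the shell command python3 -m crank 'ROWS' [FORCE]. ROWS is JSON, a list of rows, each an object of numbers: "wx", "wy", "wz": the turn, a rotation vector about the tool's x, y, z in degrees; "x", "y", "z": the shift along the tool's x, y, z in mm; "hand": the closure, from 0 (fully open) to 1 (shut). In form: [{"wx": .., "wy": .., "wz": .., "x": .., "y": .., "z": .., "hand": ..}, ...]. A call has 1 to 5 rows; each row is the pose to reach, as a shift and turn from the pose commanded when the call began, along the tool's axes at that moment; what a row does not reach only later rows make up. A row lasts 1/10 s, in which the tool goes at most 50 mm and 8.59 degrees, less where a joint would pass 70% of its speed; a pose out of reach is approached as far as the arm can. A call with a gripper value outside its range is refused whole. The fingers move at their own pace and stop on an object; FORCE is the grip in N (left out, the last holds). Time passes only in rows, so rows that repeat a pose let the fingers close. It gives the time, the measured TCP pose, the force, the opening and the grip force at its end, in the units of the state.
- monitor.read_state(): the state, without advancing time (a new reading comes with each control period).
- cams.capture(name): name is "scene" or "top"; returns a dict with "color" (384x512x3 uint8, red, green, blue), "camera_matrix" (3x3 intrinsics, pixels), "k1" (the pictures are not rectified: a ray, as slopes to the right and down, at radius r is drawn at 1 + k1 r^2 times it, then the intrinsics apply), "T" (4x4, takes a point from camera to world coordinates). Camera axes: x right, y up, looking along -z (the intrinsics and any distortion apply to the point x, -y, -z); pixel columns grow to the right and rows downward; lengths in m; the calibration is good to about 2 mm. A picture is of the moment at which its call begins. There is no depth.
- order.sign_off(): hands the job in; it is judged then, once.
The state is a dict: "t": time; "qpos": joint angles; "qvel": joint speeds; "joint_torque": joint torques, N m; "eef_pos": TCP position; "orientation": TCP orientation; "wrist_force": force on the tool from outside, world axes, zero at the start; "wrist_torque": the same for the moment, N m; "width": finger opening in m; "grip_force": force on a finger pad.
Only numpy, scipy, OpenCV 4.12 (cv2) and the standard library are available. Lean on these libraries where they do the work, as an engineer would, in place of code of your own. Each camera call takes 0.05 s, during which the arm holds its last target. There are 200 camera calls.

## Working session

There is one attempt and no reset: what is moved stays moved. The work goes in short steps, Python scripts to look and compute and a shell command to move; the robot and the scene stay as the last step left them, time stands still between calls to the robot, and variables do not carry over. Pictures are saved under pics/ and viewed, at most 10 in all, crops included, and the job is handed in when it is done.

```bash
ls; mkdir -p pics; python3 - <<'E'
from station import monitor, cams
import cv2
s=monitor.read_state(); print({k:s[k] for k in('t','eef_pos','orientation','wrist_force','width')})
for n in('scene','top'):
    c=cams.capture(n); cv2.imwrite(f'pics/{n}0.png',cv2.resize(c['color'][:,:,::-1],(768,576),interpolation=cv2.INTER_CUBIC)); print(n,c['camera_matrix'],c['k1'],c['T'])
E
```

```text
pics
{'t': 0.0, 'eef_pos': array([0.2676028 , 0.53637072, 0.23044956]), 'orientation': array([ 2.29322714e-01,  9.73350078e-01, -8.27793468e-04, -1.81166670e-04]), 'wrist_force': array([ 0.38789233, -0.55186768, -0.62603666]), 'width': 0.08541128053648828}
scene [[351.98898533   0.         259.66577612]
 [  0.         351.98898533 191.29310887]
 [  0.           0.           1.        ]] -0.0808368582528105 [[ 0.26382104 -0.74962613  0.60700834  1.09387094]
 [ 0.96448091  0.19638018 -0.1766675  -0.1902565 ]
 [ 0.01323017  0.63205655  0.77480931  0.93552716]
 [ 0.          0.          0.          1.        ]]
top [[368.42778177   0.         251.09512645]
 [  0.         368.42778177 189.43978207]
 [  0.           0.           1.        ]] 0.001039876650012279 [[ 0.00395308  0.99849538 -0.05469319  0.35406401]
 [-0.99996217  0.00352329 -0.00795245 -0.00500447]
 [-0.00774779  0.05472256  0.99847154  1.31442775]
 [ 0.          0.          0.          1.        ]]
```

View pics/scene0.png

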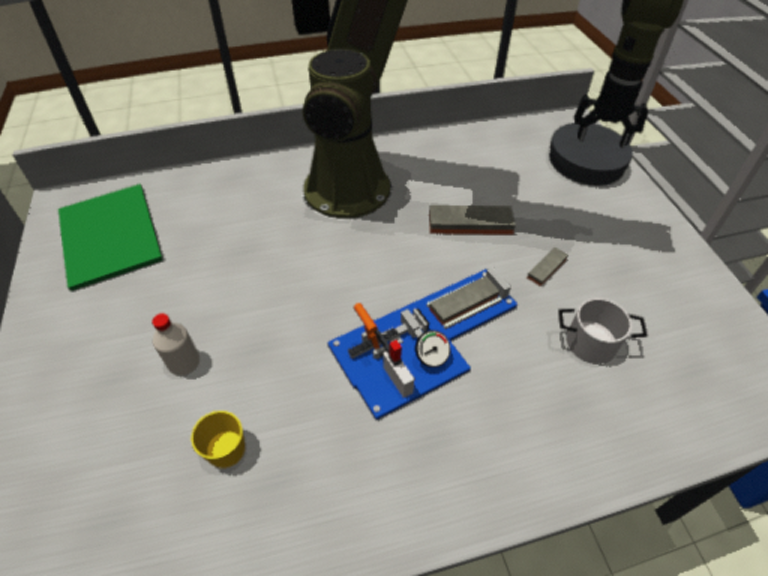

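View pics/top0.png

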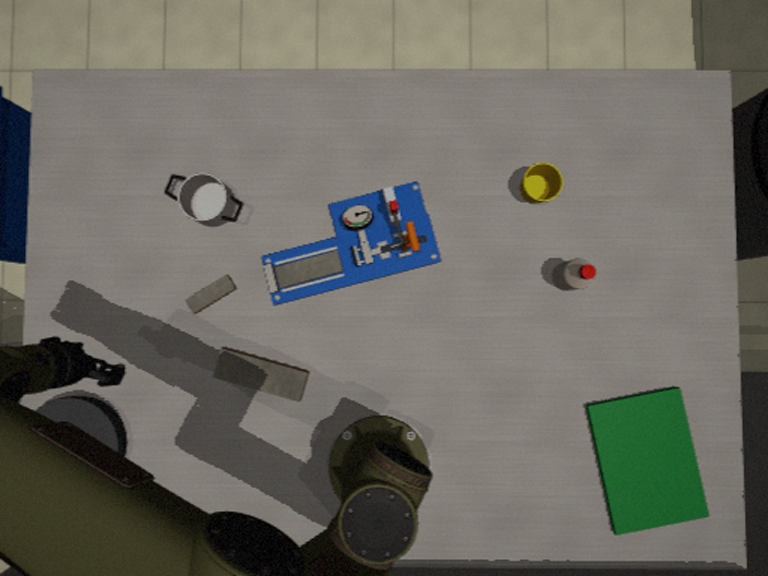

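```bash
python3 - <<'E'
from station import cams
import cv2,numpy as np
a=cams.capture('top')['color'][115:209,168:302,::-1]
b=cams.capture('scene')['color'][170:290,210:350,::-1]
cv2.imwrite('pics/ctop.png',cv2.resize(a,None,fx=5.5,fy=5.5,interpolation=cv2.INTER_CUBIC))
cv2.imwrite('pics/cscene.png',cv2.resize(b,None,fx=5,fy=5,interpolation=cv2.INTER_CUBIC))
E
```

```text
(no output)
```

View pics/ctop.png

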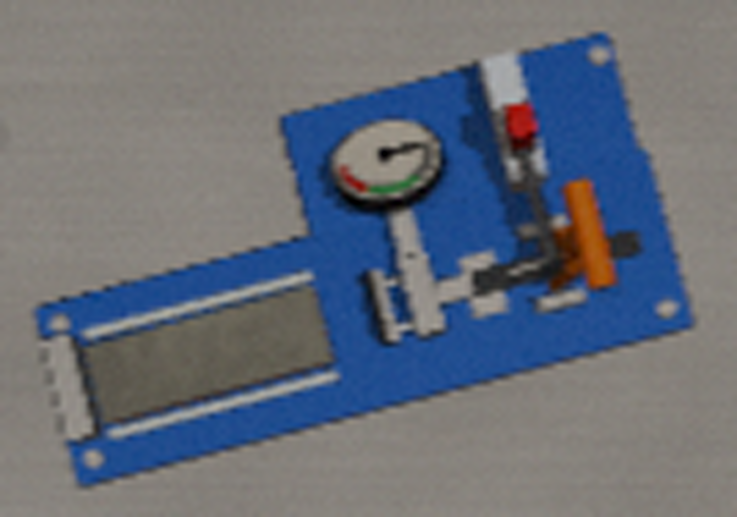

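View pics/cscene.png

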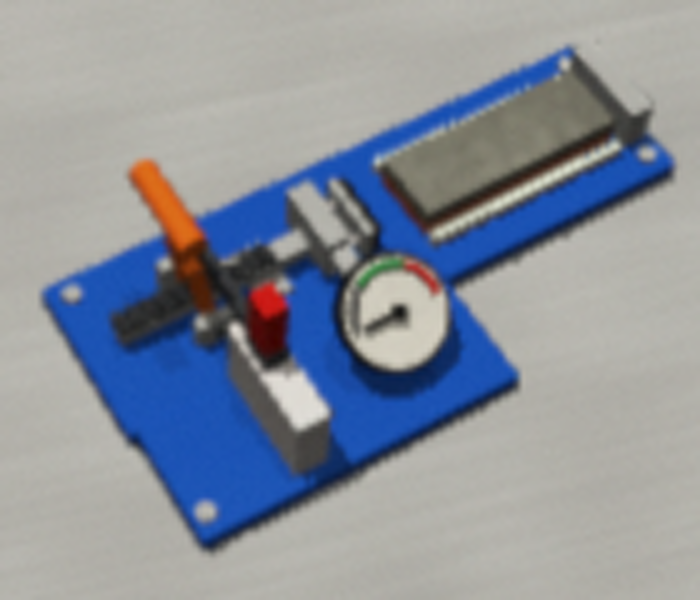

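```bash
cat > h.py <<'E'
from station import monitor, cams
import cv2, numpy as np
from scipy.optimize import least_squares
C={n:cams.capture(n) for n in('scene','top')}
def proj(n,P):
    c=C[n];P=np.atleast_2d(P);q=(P-c['T'][:3,3])@c['T'][:3,:3]
    return cv2.projectPoints(np.c_[q[:,0],-q[:,1],-q[:,2]].astype(float),np.zeros(3),np.zeros(3),c['camera_matrix'],np.array([c['k1'],0,0,0.]))[0][:,0]
def W(p,S):
    S=np.atleast_2d(S)/1e3;c,s=np.cos(p[2]),np.sin(p[2])
    return np.c_[p[0]+c*S[:,0]-s*S[:,1],p[1]+s*S[:,0]+c*S[:,1],S[:,2]]
E
python3 - <<'E'
from h import *
K=[(-220,60),(190,60),(190,-60),(5,-60),(5,-140),(-220,-140)]
S=np.array([(a,b,16) for a,b in K],float)
top=np.array([(693,325),(82,487),(37,308),(308,237),(282,117),(610,35)])/5.5+[168,115]-.4
sc=np.array([(45,293),(572,48),(672,165),(517,378),(207,540)])/5.+[210,170]-.4
Ss=S[[0,1,2,4,5]]
def r(p,w=(1,1)): return np.r_[w[0]*(proj('top',W(p,S))-top).ravel(),w[1]*(proj('scene',W(p,Ss))-sc).ravel()]
for w in((1,1),(1,0),(0,1)):
    f=least_squares(lambda p:r(p,w),[.55,0,1.3]); print(w,f.x,np.rad2deg(f.x[2]),np.round(r(f.x),1).tolist() if w==(1,1) else '')
    if w==(1,1):
        p=f.x
        # knob top centre, handle ends, stone ends top
        Q=[(-138,-70,125),(-159,-32,130),(-159,32,130),(-159,0,130)]
        print('top',((proj('top',W(p,Q))+.4-[168,115])*5.5).round().tolist()); print('scene',((proj('scene',W(p,Q))+.4-[210,170])*5).round().tolist()); print(W(p,Q).round(4))
E
```

```text
(1, 1) [0.4815858  0.08241231 1.83349202] 105.05135479184781 [0.3, 0.2, -0.9, 0.5, -1.1, 0.3, 0.1, -0.2, -0.8, 0.1, 0.6, -1.1, -1.0, -0.6, -0.6, -0.7, 1.1, -0.5, 1.1, -0.6, -1.9, 1.7]
top [[523.0, 132.0], [574.0, 183.0], [603.0, 288.0], [588.0, 236.0]]
scene [[263.0, 291.0], [196.0, 251.0], [141.0, 172.0], [168.0, 211.0]]
[[ 0.585  -0.0327  0.125 ]
 [ 0.5538 -0.0628  0.13  ]
 [ 0.492  -0.0794  0.13  ]
 [ 0.5229 -0.0711  0.13  ]]
(1, 0) [0.48144588 0.08147758 1.83204648] 104.96853099351367 
(0, 1) [0.48157348 0.0833383  1.83474347] 105.12305738306384
```

Things that could be taken for the stone: in the scene picture, (470,220) is the large one, (548,265) the small one and (465,298) the middle one lying between the ribs. I choose the middle one, and the close crop confirms it is grey over terracotta. The knob is at crop (267,295) and the handle at crop (168,211). The station fit agrees with both to about 2 mm.

```bash
cat >> h.py <<'E'
p=np.array([.4816,.0824,1.8335])
def tool():
    s=monitor.read_state();e=s['eef_pos'];c,n=np.cos(p[2]),np.sin(p[2]);d=e[:2]-p[:2]
    from scipy.spatial.transform import Rotation as R
    y=R.from_quat(s['orientation']).as_matrix()
    print('t%.2f'%s['t'],'station xyz mm',np.round([1e3*(c*d[0]+n*d[1]),1e3*(-n*d[0]+c*d[1]),1e3*e[2]],1),'yaw err',round(np.rad2deg(np.arctan2(y[1,1],y[0,1])-p[2]),2),'tilt',np.round(y[:2,2],3),'q',np.round(s['qpos'],2),'F',np.round(s['wrist_force'],1),'w',round(s['width']*1e3,1),'g',round(s['grip_force'],1))
E
python3 -m crank '[{"x":-41,"y":-28,"wz":-8.3},{"x":-83,"y":-56,"wz":-16.6},{"x":-124,"y":-83,"wz":-24.9},{"x":-166,"y":-111,"wz":-33.2},{"x":-207,"y":-139,"wz":-41.5}]' 
python3 -c "from h import *;tool()"
```

```text
t0.40 station xyz mm [494.3  88.4 231.2] yaw err -41.57 tilt [-0. -0.] q [ 1.11  0.31 -0.05  1.21  0.    1.57] F [-0.4 -0.1 -0. ] w 85.5 g 0.0validation failed for argument at $[0]...
```

```bash

python3 -m crank '[{"wx":0,"wy":0,"wz":-8.3,"x":-41,"y":-28,"z":0,"hand":0},{"wx":0,"wy":0,"wz":-16.6,"x":-83,"y":-56,"z":0,"hand":0},{"wx":0,"wy":0,"wz":-24.9,"x":-124,"y":-83,"z":0,"hand":0},{"wx":0,"wy":0,"wz":-33.2,"x":-166,"y":-111,"z":0,"hand":0},{"wx":0,"wy":0,"wz":-41.5,"x":-207,"y":-139,"z":0,"hand":0.3}]' 
python3 -c "from h import *;tool()"
```

```text
t: 0.9
eef_pos: [0.3858, 0.3296, 0.2315]
orientation: [-0.12, 0.993, 0.0, 0.0]
wrist_force: [0.3, 0.4, -0.7]
width: 0.0733
grip_force: 0.0
t1.00 station xyz mm [260.9  27.8 231.6] yaw err -1.72 tilt [ 0.001 -0.002] q [ 0.7   0.14 -0.27  1.16 -0.    0.47] F [-0.3 -0.1 -0.4] w 60.2 g 0.0
```

```bash

python3 -m crank '[{"wx":0,"wy":0,"wz":0,"x":-12,"y":-45,"z":0,"hand":0.45},{"wx":0,"wy":0,"wz":0,"x":-24,"y":-90,"z":0,"hand":0.45},{"wx":0,"wy":0,"wz":0,"x":-36,"y":-135,"z":0,"hand":0.45},{"wx":0,"wy":0,"wz":0,"x":-48,"y":-180,"z":0,"hand":0.45},{"wx":0,"wy":0,"wz":0,"x":-60,"y":-225,"z":0,"hand":0.45}]' 
python3 -m crank '[{"wx":0,"wy":0,"wz":0,"x":-12,"y":-45,"z":0,"hand":0.45},{"wx":0,"wy":0,"wz":0,"x":-24,"y":-90,"z":0,"hand":0.45},{"wx":0,"wy":0,"wz":0,"x":-36,"y":-135,"z":0,"hand":0.45},{"wx":0,"wy":0,"wz":0,"x":-43,"y":-174,"z":20,"hand":0.45},{"wx":0,"wy":0,"wz":0,"x":-43,"y":-174,"z":40,"hand":0.45}]' 
python3 - <<'E'
from h import *
tool()
a=C['top']['color'][115:209,168:302,::-1];b=C['scene']['color'][170:290,210:350,::-1]
a=cv2.resize(a,(560,393),interpolation=cv2.INTER_CUBIC);b=cv2.resize(b,(560,480),interpolation=cv2.INTER_CUBIC)
cv2.imwrite('pics/s2.png',b)
E
```

```text
t: 1.5
eef_pos: [0.4967, 0.1255, 0.2316]
orientation: [-0.117, 0.993, 0.0, 0.0]
wrist_force: [-0.2, 0.5, -0.1]
width: 0.0472
grip_force: 0.0
t: 2.0
eef_pos: [0.5811, -0.0364, 0.1912]
orientation: [-0.115, 0.993, -0.001, 0.001]
wrist_force: [0.2, 1.3, -1.0]
width: 0.0469
grip_force: 0.0
t2.10 station xyz mm [-136.3  -62.   188.3] yaw err -1.71 tilt [-0.005  0.001] q [-0.06  0.3  -0.17  1.11  0.   -0.29] F [-0.7  0.1  0.7] w 47.0 g 0.0
```

View pics/s2.png

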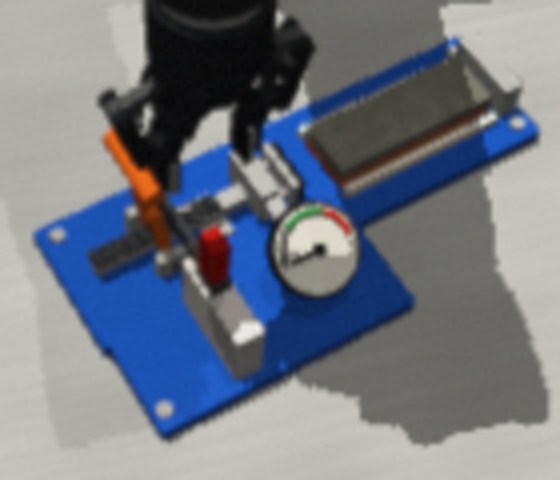

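```bash

python3 -m crank '[{"wx":0,"wy":0,"wz":-1.7,"x":-12,"y":-2,"z":0,"hand":0.58},{"wx":0,"wy":0,"wz":-1.7,"x":-12,"y":-2,"z":20,"hand":0.58},{"wx":0,"wy":0,"wz":-1.7,"x":-12,"y":-2,"z":45,"hand":0.58},{"wx":0,"wy":0,"wz":-1.7,"x":-12,"y":-2,"z":70,"hand":0.58},{"wx":0,"wy":0,"wz":-1.7,"x":-12,"y":-2,"z":86,"hand":0.58}]' 20 >/dev/null
python3 -m crank '[{"wx":0,"wy":0,"wz":0,"x":0,"y":0,"z":0,"hand":0.58}]' >/dev/null
python3 - <<'E'
from h import *
tool()
b=C['scene']['color'][190:270,210:310,::-1]
cv2.imwrite('pics/s3.png',cv2.resize(b,(700,560),interpolation=cv2.INTER_CUBIC))
E
```

```text
t2.80 station xyz mm [-137.8  -76.1  106.4] yaw err 0.2 tilt [0.001 0.   ] q [-0.05  0.37 -0.26  0.94  0.   -0.32] F [0.  0.1 1. ] w 35.8 g 0.0
```

View pics/s3.png

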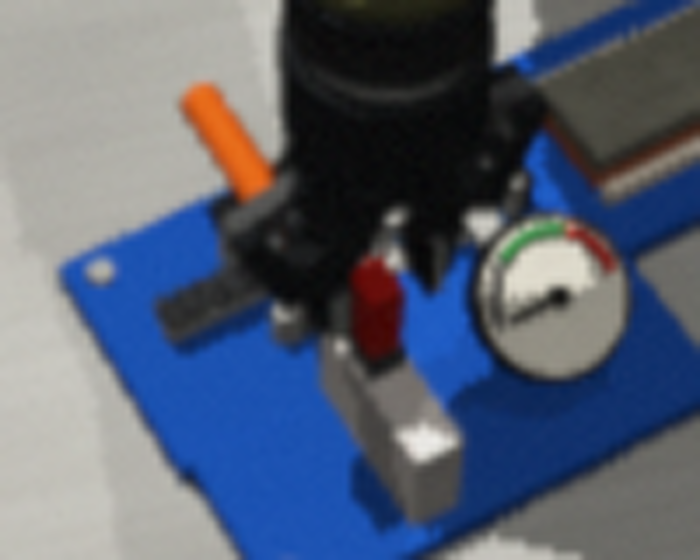

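The knob (crop 375,310) stands between the open fingers, clear of the dial (560,295). I'll lower a little and pinch it.

```bash

python3 -m crank '[{"wx":0,"wy":0,"wz":0,"x":0,"y":0,"z":5,"hand":0.58},{"wx":0,"wy":0,"wz":0,"x":0,"y":0,"z":5,"hand":0.7},{"wx":0,"wy":0,"wz":0,"x":0,"y":0,"z":5,"hand":0.85},{"wx":0,"wy":0,"wz":0,"x":0,"y":0,"z":5,"hand":0.85},{"wx":0,"wy":0,"wz":0,"x":0,"y":0,"z":5,"hand":0.85}]' 20 >/dev/null
python3 -c "from h import *;tool()"
```

```text
t3.40 station xyz mm [-138.8  -76.   101. ] yaw err 0.13 tilt [0.001 0.   ] q [-0.05  0.38 -0.26  0.93  0.   -0.32] F [-0.6 -0.1  5.7] w 15.4 g 26.6
```

```bash

python3 -m crank '[{"wx":0,"wy":0,"wz":0,"x":-6,"y":0,"z":0,"hand":0.85},{"wx":0,"wy":0,"wz":0,"x":-12,"y":0,"z":0,"hand":0.85},{"wx":0,"wy":0,"wz":0,"x":-18,"y":0,"z":0,"hand":0.85},{"wx":0,"wy":0,"wz":0,"x":-24,"y":0,"z":0,"hand":0.85},{"wx":0,"wy":0,"wz":0,"x":-27,"y":0,"z":0,"hand":0.85}]' >/dev/null
python3 -c "from h import *;tool()"
python3 -m crank '[{"wx":0,"wy":0,"wz":0,"x":-2,"y":0,"z":0,"hand":0.85},{"wx":0,"wy":0,"wz":0,"x":-4,"y":0,"z":0,"hand":0.85},{"wx":0,"wy":0,"wz":0,"x":-4,"y":0,"z":0,"hand":0.85}]' >/dev/null
python3 -c "from h import *;tool()"
```

```text
t4.00 station xyz mm [-138.9 -103.3  101. ] yaw err 0.13 tilt [ 0.001 -0.   ] q [-0.04  0.42 -0.2   0.95 -0.   -0.31] F [-0.4 -0.4  5.9] w 15.3 g 26.6
t4.40 station xyz mm [-138.9 -103.7  100.8] yaw err 0.1 tilt [-0.004 -0.002] q [-0.04  0.43 -0.19  0.96 -0.   -0.3 ] F [-10.1  -2.3  13.2] w 15.3 g 27.6
```

```bash

python3 -m crank '[{"wx":0,"wy":0,"wz":0,"x":2,"y":1,"z":0,"hand":0.85},{"wx":0,"wy":0,"wz":0,"x":2,"y":1,"z":0,"hand":0.58},{"wx":0,"wy":0,"wz":0,"x":2,"y":1,"z":0,"hand":0.58},{"wx":0,"wy":0,"wz":0,"x":2,"y":1,"z":0,"hand":0.58},{"wx":0,"wy":0,"wz":0,"x":2,"y":1,"z":-15,"hand":0.58}]' >/dev/null
python3 -m crank '[{"wx":0,"wy":0,"wz":0,"x":0,"y":0,"z":-35,"hand":0.58},{"wx":0,"wy":0,"wz":0,"x":0,"y":0,"z":-65,"hand":0.52},{"wx":0,"wy":0,"wz":0,"x":40,"y":-7,"z":-65,"hand":0.52},{"wx":0,"wy":0,"wz":0,"x":80,"y":-14,"z":-65,"hand":0.52},{"wx":0,"wy":0,"wz":0,"x":119,"y":-21,"z":-65,"hand":0.52}]' >/dev/null
python3 - <<'E'
from h import *
tool()
Q=W(p,[(-138,-105,125),(-138,-100,125),(-159,0,130),(-159,32,130)])
print(((proj('scene',Q)+.4-[210,190])*6).round().tolist())
b=C['scene']['color'][190:280,210:320,::-1]
cv2.imwrite('pics/s4.png',cv2.resize(b,(660,540),interpolation=cv2.INTER_CUBIC))
E
```

```text
t5.50 station xyz mm [-158.7   19.3  179.7] yaw err 0.02 tilt [-0.004 -0.   ] q [-0.15  0.18 -0.34  1.05 -0.   -0.41] F [ 0.1 -0.1 -0.2] w 41.1 g 0.0
[[355.0, 285.0], [350.0, 277.0], [202.0, 133.0], [169.0, 86.0]]
```

View pics/s4.png

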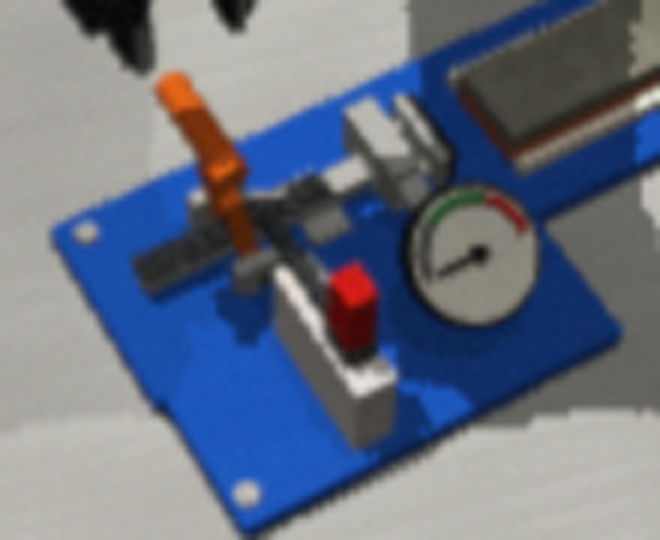

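The knob has moved out to crop (354,278), but I want to be sure it is fully at the end. I'll compare the red blob with the projected knob box.

```bash
python3 - <<'E'
from h import *
import itertools
for n in('scene','top'):
    im=C[n]['color'].astype(int); pr=proj(n,W(p,[(-138,-95,104)]))[0]
    m=(im[...,0]>90)&(im[...,1]<60)&(im[...,2]<60); yy,xx=np.nonzero(m); k=np.hypot(xx-pr[0],yy-pr[1])<15
    print(n,k.sum(),(xx[k].mean(),yy[k].mean()),(xx[k].min(),xx[k].max(),yy[k].min(),yy[k].max()))
    for y in(-95,-100,-105):
        B=proj(n,W(p,[(-138+a,y+b,c) for a,b,c in itertools.product((-8,8),(-10,10),(83,125))])).astype(np.float32)
        M=cv2.moments(cv2.convexHull(B));print(y,M['m00'],M['m10']/M['m00'],M['m01']/M['m00'],B.min(0),B.max(0))
E
```

```text
scene 40 (np.float64(268.5), np.float64(237.65)) (np.int64(265), np.int64(272), np.int64(234), np.int64(241))
-95 107.59543953812681 266.7199398960446 238.41180951332458 [262.20486 230.49316] [271.3751  246.40984]
-100 108.00019620684907 267.65964474087093 239.76475970821272 [263.1139 231.8374] [272.34622 247.77142]
-105 108.40538754803129 268.60441092695646 241.12488550827214 [264.0277 233.1889] [273.32266 249.14009]
top 26 (np.float64(260.03846153846155), np.float64(128.57692307692307)) (np.int64(258), np.int64(263), np.int64(126), np.int64(131))
-95 46.26887647563126 260.63454977229856 132.55921362209463 [257.44788 127.7472 ] [263.89038 137.38799]
-100 46.48774827772286 260.2465426072417 131.11704935844463 [257.06763 126.28233] [263.4951  135.96902]
-105 46.7061408655718 259.8586967610498 129.67552459607947 [256.68753 124.81812] [263.09995 134.55069]
```

```bash

python3 -m crank '[{"wx":0,"wy":0,"wz":0,"x":-2,"y":0,"z":25,"hand":0.52},{"wx":0,"wy":0,"wz":0,"x":-2,"y":0,"z":45,"hand":0.52},{"wx":0,"wy":0,"wz":0,"x":-2,"y":0,"z":64,"hand":0.52},{"wx":0,"wy":0,"wz":0,"x":-2,"y":0,"z":64,"hand":0.6},{"wx":0,"wy":0,"wz":0,"x":-2,"y":0,"z":64,"hand":0.7}]' 20 >/dev/null
python3 -c "from h import *;tool()"
python3 -m crank '[{"wx":0,"wy":0,"wz":0,"x":0,"y":0,"z":0,"hand":0.75},{"wx":0,"wy":0,"wz":0,"x":0,"y":0,"z":0,"hand":0.8},{"wx":0,"wy":0,"wz":0,"x":0,"y":0,"z":0,"hand":0.84},{"wx":0,"wy":0,"wz":0,"x":0,"y":0,"z":0,"hand":0.84}]' 20 >/dev/null
python3 -c "from h import *;tool()"
```

```text
t6.20 station xyz mm [-159.1   11.1  117.3] yaw err 0.17 tilt [ 0.002 -0.   ] q [-0.14  0.24 -0.42  0.91  0.   -0.41] F [-0.4  0.2  0.3] w 25.5 g 0.0
t6.70 station xyz mm [-159.3   11.4  117.3] yaw err 0.14 tilt [ 0.002 -0.   ] q [-0.14  0.23 -0.42  0.91  0.   -0.41] F [0.7 0.7 5.9] w 17.1 g 20.5
```

```bash

python3 -m crank '[{"wx":0,"wy":0,"wz":0,"x":0,"y":8,"z":-1,"hand":0.84},{"wx":0,"wy":0,"wz":0,"x":0,"y":16,"z":-1.5,"hand":0.84},{"wx":0,"wy":0,"wz":0,"x":0,"y":24,"z":-1.5,"hand":0.84},{"wx":0,"wy":0,"wz":0,"x":0,"y":32,"z":-1,"hand":0.84},{"wx":0,"wy":0,"wz":0,"x":0,"y":37,"z":0,"hand":0.84}]'  >/dev/null
python3 -m crank '[{"wx":0,"wy":0,"wz":0,"x":0,"y":0,"z":0,"hand":0.84},{"wx":0,"wy":0,"wz":0,"x":0,"y":0.5,"z":0,"hand":0.84}]'  >/dev/null
python3 -c "
from h import *;tool()
b=C['scene']['color'][170:280,210:350,::-1]
cv2.imwrite('pics/s5.png',cv2.resize(b,(700,550),interpolation=cv2.INTER_CUBIC))"
```

```text
t7.50 station xyz mm [-121.9   11.6  117. ] yaw err 0.15 tilt [ 0.002 -0.001] q [-0.08  0.21 -0.46  0.9  -0.   -0.34] F [ 3.2 -4.2  4.8] w 17.1 g 20.7
```

View pics/s5.png

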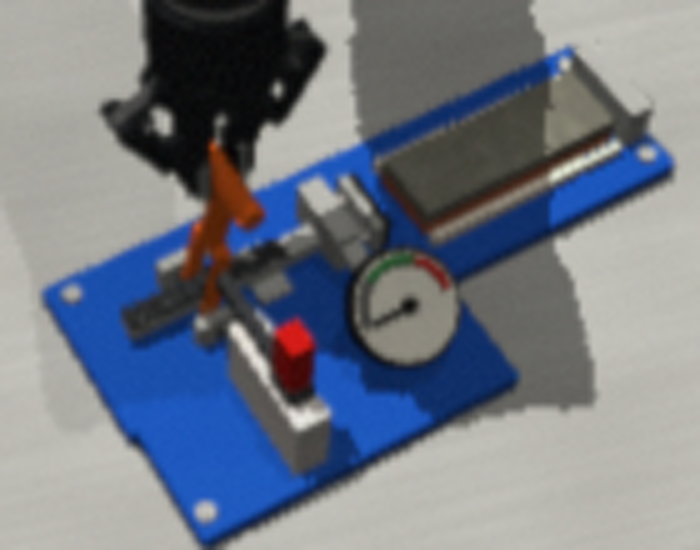

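The stroke works: the T-bar is fully forward, and the dial hub moved from (398,312) to (409,305), which is about 9 mm. The needle is at zero. I'll build a dial reader and go on pumping.

```bash
cat > dial.py <<'E'
from h import *
from scipy.optimize import minimize
G=lambda n:cv2.cvtColor(C[n]['color'],cv2.COLOR_RGB2GRAY).astype(np.float32)
def pts(j,h,t,r,a): # a: needle angle
    r,a=np.broadcast_arrays(r,a);r=r.ravel();a=a.ravel()
    return W(p,np.c_[-66+j-r*np.cos(a),-85+r*np.sin(a)*np.cos(t),h+r*np.sin(a)*np.sin(t)])
def samp(n,P,img=None):
    q=proj(n,P).astype(np.float32); return cv2.remap(G(n) if img is None else img,q[:,0][None],q[:,1][None],cv2.INTER_LINEAR)[0]
A=np.linspace(0,2*np.pi,48,endpoint=False)
def score(v,n='scene'):
    i=samp(n,pts(*v,np.array([[26.],[29.]]),A[None])).mean(); o=samp(n,pts(*v,np.array([[34.],[36.]]),A[None])).mean(); return o-i
def fit(x0,free=3):
    best=None
    for dj in(-6,-2,2,6):
        f=(lambda v:score(v)) if free==3 else (lambda v:score((v[0],*x0[1:])))
        r=minimize(f,(np.array(x0)+[dj,0,0])[:free],method='Nelder-Mead',options=dict(initial_simplex=None))
        if best is None or r.fun<best.fun: best=r
    return best
def needle(v):
    a=np.arange(-.3,3.4,.02); r=np.linspace(10,19,8)
    s=samp('scene',pts(*v,r[:,None],a[None])).reshape(8,-1).mean(0); d=s.max()-s; d[s>s.min()+.4*(s.max()-s.min())]=0
    return a[s.argmin()],(a*d).sum()/d.sum(),s.min(),np.median(s)
E
python3 - <<'E'
from dial import *
for h in(60,80,100):
    r=fit((8,h,.5)); print(r.x.round(2),r.fun,needle(r.x))
E
R='[{"wx":0,"wy":0,"wz":0,"x":0,"y":-8,"z":-1,"hand":0.84}]'; unset R
python3 -m crank '[{"wx":0,"wy":0,"wz":0,"x":0,"y":-8,"z":-1,"hand":0.84},{"wx":0,"wy":0,"wz":0,"x":0,"y":-16,"z":-1.5,"hand":0.84},{"wx":0,"wy":0,"wz":0,"x":0,"y":-24,"z":-1.5,"hand":0.84},{"wx":0,"wy":0,"wz":0,"x":0,"y":-32,"z":-1,"hand":0.84},{"wx":0,"wy":0,"wz":0,"x":0,"y":-38,"z":0,"hand":0.84}]'  >/dev/null
python3 -m crank '[{"wx":0,"wy":0,"wz":0,"x":0,"y":0,"z":0,"hand":0.84},{"wx":0,"wy":0,"wz":0,"x":0,"y":0,"z":0,"hand":0.84}]'  >/dev/null
python3 -c "from h import *;tool()"
python3 -m crank '[{"wx":0,"wy":0,"wz":0,"x":0,"y":8,"z":-1,"hand":0.84},{"wx":0,"wy":0,"wz":0,"x":0,"y":16,"z":-1.5,"hand":0.84},{"wx":0,"wy":0,"wz":0,"x":0,"y":24,"z":-1.5,"hand":0.84},{"wx":0,"wy":0,"wz":0,"x":0,"y":32,"z":-1,"hand":0.84},{"wx":0,"wy":0,"wz":0,"x":0,"y":38,"z":0,"hand":0.84}]'  >/dev/null
python3 -m crank '[{"wx":0,"wy":0,"wz":0,"x":0,"y":0,"z":0,"hand":0.84},{"wx":0,"wy":0,"wz":0,"x":0,"y":0,"z":0,"hand":0.84}]'  >/dev/null
python3 - <<'E'
from dial import *
tool()
for h in(60,80,100):
    r=fit((18,h,.5)); print(r.x.round(2),r.fun,needle(r.x))
E
```

```text
[18.31 51.71  0.11] -63.09024429321289 (np.float64(0.18000000000000044), np.float64(0.17872024500436648), np.float32(68.16089), np.float32(123.45557))
[18.19 51.84  0.11] -63.089805603027344 (np.float64(0.16000000000000042), np.float64(0.17050995986983053), np.float32(67.9707), np.float32(123.32178))
[18.13 51.5   0.14] -62.894805908203125 (np.float64(0.18000000000000044), np.float64(0.18749911628509866), np.float32(68.32422), np.float32(123.49219))
t8.40 station xyz mm [-159.2   12.5  116.1] yaw err 0.14 tilt [-0.  0.] q [-0.15  0.24 -0.43  0.91  0.   -0.41] F [ 2.7  3.9 -1.1] w 17.1 g 20.7
t9.20 station xyz mm [-122.8   12.4  117.1] yaw err 0.12 tilt [ 0.001 -0.003] q [-0.08  0.21 -0.46  0.9  -0.   -0.34] F [ 2.4 -3.1  7.3] w 17.0 g 20.9
[26.94 52.94  0.16] -61.56117630004883 (np.float64(0.12000000000000038), np.float64(0.1303352009353976), np.float32(70.54199), np.float32(121.69629))
[26.97 52.83  0.16] -61.53464126586914 (np.float64(0.12000000000000038), np.float64(0.13833672471480715), np.float32(70.676636), np.float32(121.854614))
[26.95 52.75  0.16] -61.550804138183594 (np.float64(0.1400000000000004), np.float64(0.13961939564253806), np.float32(70.71814), np.float32(122.011475))
```

```bash

for i in 1 2; do
python3 -m crank '[{"wx":0,"wy":0,"wz":0,"x":0,"y":-8,"z":-1,"hand":0.84},{"wx":0,"wy":0,"wz":0,"x":0,"y":-16,"z":-1.5,"hand":0.84},{"wx":0,"wy":0,"wz":0,"x":0,"y":-24,"z":-1.5,"hand":0.84},{"wx":0,"wy":0,"wz":0,"x":0,"y":-32,"z":-1,"hand":0.84},{"wx":0,"wy":0,"wz":0,"x":0,"y":-38,"z":0,"hand":0.84}]'  >/dev/null
python3 -m crank '[{"wx":0,"wy":0,"wz":0,"x":0,"y":0,"z":0,"hand":0.84},{"wx":0,"wy":0,"wz":0,"x":0,"y":0,"z":0,"hand":0.84}]'  >/dev/null
python3 -c "from h import *;tool()"
python3 -m crank '[{"wx":0,"wy":0,"wz":0,"x":0,"y":8,"z":-1,"hand":0.84},{"wx":0,"wy":0,"wz":0,"x":0,"y":16,"z":-1.5,"hand":0.84},{"wx":0,"wy":0,"wz":0,"x":0,"y":24,"z":-1.5,"hand":0.84},{"wx":0,"wy":0,"wz":0,"x":0,"y":32,"z":-1,"hand":0.84},{"wx":0,"wy":0,"wz":0,"x":0,"y":38,"z":0,"hand":0.84}]'  >/dev/null
python3 -m crank '[{"wx":0,"wy":0,"wz":0,"x":0,"y":0,"z":0,"hand":0.84},{"wx":0,"wy":0,"wz":0,"x":0,"y":0,"z":0,"hand":0.84}]'  >/dev/null
python3 - <<'E'
from dial import *
tool(); r=fit((28,52.5,.14)); print(r.x.round(2),r.fun,needle(r.x))
r=fit((28,52.5,.14),1); print(r.x.round(2))
E
done
```

```text
t10.00 station xyz mm [-159.2   12.9  115.9] yaw err 0.15 tilt [-0.001 -0.   ] q [-0.15  0.24 -0.43  0.91 -0.   -0.41] F [ 2.3  1.8 -0.3] w 17.3 g 20.8
t10.80 station xyz mm [-122.3   12.6  117.3] yaw err 0.14 tilt [ 0.001 -0.004] q [-0.08  0.21 -0.46  0.9  -0.   -0.34] F [ 0.8 -4.3  5.8] w 17.5 g 20.8
[36.93 53.53  0.14] -58.3234748840332 (np.float64(0.10000000000000037), np.float64(0.11812679210291346), np.float32(75.25525), np.float32(123.97424))
[37.26]
t11.60 station xyz mm [-159.3   12.7  116.1] yaw err 0.14 tilt [-0.001 -0.   ] q [-0.15  0.24 -0.43  0.91 -0.   -0.41] F [-0.6  2.   1.2] w 17.3 g 20.9
t12.40 station xyz mm [-122.5   12.2  117.4] yaw err 0.14 tilt [ 0.002 -0.004] q [-0.08  0.21 -0.46  0.9  -0.   -0.34] F [-1.6 -3.8  5.6] w 17.0 g 20.9
[47.07 52.99  0.13] -56.504356384277344 (np.float64(0.7000000000000008), np.float64(0.673877145838454), np.float32(75.842896), np.float32(122.27356))
[47.19]
```

The jaw has met the stone: the needle reads about 0.55 net. From here I go in small steps and read the needle each time.

```bash
cat > rd.py <<'E'
from dial import *
tool(); r=fit((50,52.9,.14),1); v=(r.x[0],52.9,.14); n=needle(v); print('jawfit',round(v[0],1),'needle',round(n[0]-.13,2),round(n[1]-.13,2),n[2:])
E
python3 -m crank '[{"wx":0,"wy":0,"wz":0,"x":0,"y":-8,"z":-1,"hand":0.84},{"wx":0,"wy":0,"wz":0,"x":0,"y":-16,"z":-1.5,"hand":0.84},{"wx":0,"wy":0,"wz":0,"x":0,"y":-24,"z":-1.5,"hand":0.84},{"wx":0,"wy":0,"wz":0,"x":0,"y":-32,"z":-1,"hand":0.84},{"wx":0,"wy":0,"wz":0,"x":0,"y":-38,"z":0,"hand":0.84}]'  >/dev/null
python3 -m crank '[{"wx":0,"wy":0,"wz":0,"x":0,"y":0,"z":0,"hand":0.84},{"wx":0,"wy":0,"wz":0,"x":0,"y":0,"z":0,"hand":0.84}]'  >/dev/null
python3 rd.py
python3 -m crank '[{"wx":0,"wy":0,"wz":0,"x":0,"y":5,"z":-0.7,"hand":0.84},{"wx":0,"wy":0,"wz":0,"x":0,"y":10,"z":-1.2,"hand":0.84},{"wx":0,"wy":0,"wz":0,"x":0,"y":14,"z":-1.4,"hand":0.84},{"wx":0,"wy":0,"wz":0,"x":0,"y":16,"z":-1.5,"hand":0.84},{"wx":0,"wy":0,"wz":0,"x":0,"y":16,"z":-1.5,"hand":0.84}]'  >/dev/null
python3 rd.py
python3 -m crank '[{"wx":0,"wy":0,"wz":0,"x":0,"y":2,"z":0,"hand":0.84},{"wx":0,"wy":0,"wz":0,"x":0,"y":4,"z":0,"hand":0.84},{"wx":0,"wy":0,"wz":0,"x":0,"y":4,"z":0,"hand":0.84}]'  >/dev/null
python3 rd.py
```

```text
t13.20 station xyz mm [-159.3   12.4  116.2] yaw err 0.14 tilt [0. 0.] q [-0.15  0.24 -0.42  0.91  0.   -0.41] F [0.3 2.4 1.4] w 17.1 g 21.0
jawfit 47.0 needle 0.55 0.49 (np.float32(78.2301), np.float32(121.12634))
t13.80 station xyz mm [-144.7   12.3  118.6] yaw err 0.12 tilt [ 0.001 -0.004] q [-0.12  0.22 -0.44  0.91 -0.   -0.38] F [ 0.  -6.3  2.8] w 17.2 g 20.9
jawfit 47.3 needle 0.57 1.39 (np.float32(80.48718), np.float32(122.19104))
t14.20 station xyz mm [-141.    12.2  118.9] yaw err 0.11 tilt [ 0.002 -0.004] q [-0.11  0.22 -0.44  0.91 -0.   -0.37] F [ 0.3 -6.7  6.3] w 17.3 g 21.0
jawfit 48.8 needle 0.69 0.67 (np.float32(79.16406), np.float32(120.49805))
```

```bash

python3 -m crank '[{"wx":0,"wy":0,"wz":0,"x":0,"y":2,"z":0,"hand":0.84},{"wx":0,"wy":0,"wz":0,"x":0,"y":4,"z":0.1,"hand":0.84},{"wx":0,"wy":0,"wz":0,"x":0,"y":4,"z":0.1,"hand":0.84}]'  >/dev/null
python3 rd.py
python3 -m crank '[{"wx":0,"wy":0,"wz":0,"x":0,"y":2,"z":0.2,"hand":0.84},{"wx":0,"wy":0,"wz":0,"x":0,"y":4,"z":0.4,"hand":0.84},{"wx":0,"wy":0,"wz":0,"x":0,"y":4,"z":0.4,"hand":0.84}]'  >/dev/null
python3 rd.py
```

```text
t14.60 station xyz mm [-137.2   12.2  118.9] yaw err 0.11 tilt [ 0.002 -0.005] q [-0.1   0.22 -0.44  0.91 -0.   -0.37] F [-0.8 -7.4  7.9] w 17.0 g 21.1
jawfit 50.3 needle 1.17 1.21 (np.float32(72.536865), np.float32(119.879395))
t15.00 station xyz mm [-133.6   12.1  118.7] yaw err 0.1 tilt [ 0.002 -0.006] q [-0.09  0.21 -0.45  0.91 -0.01 -0.36] F [-0.6 -8.7  7.7] w 17.0 g 21.2
jawfit 51.6 needle 1.65 1.7 (np.float32(79.62744), np.float32(120.19678))
```

```bash
python3 -m crank '[{"wx":0,"wy":0,"wz":0,"x":0,"y":0,"z":0,"hand":0.84},{"wx":0,"wy":0,"wz":0,"x":0,"y":0,"z":0,"hand":0.84},{"wx":0,"wy":0,"wz":0,"x":0,"y":0,"z":0,"hand":0.84}]'  >/dev/null
python3 - <<'E'
import rd
from rd import *
b=C['scene']['color'][170:270,240:350,::-1]
cv2.imwrite('pics/s6.png',cv2.resize(b,(660,600),interpolation=cv2.INTER_CUBIC))
E
```

```text
t15.40 station xyz mm [-133.7   12.1  118.7] yaw err 0.09 tilt [ 0.002 -0.006] q [-0.09  0.21 -0.45  0.91 -0.01 -0.36] F [-0.7 -8.9  8.3] w 17.2 g 21.2
jawfit 51.6 needle 1.65 1.71 (np.float32(79.57471), np.float32(120.37695))
```

View pics/s6.png

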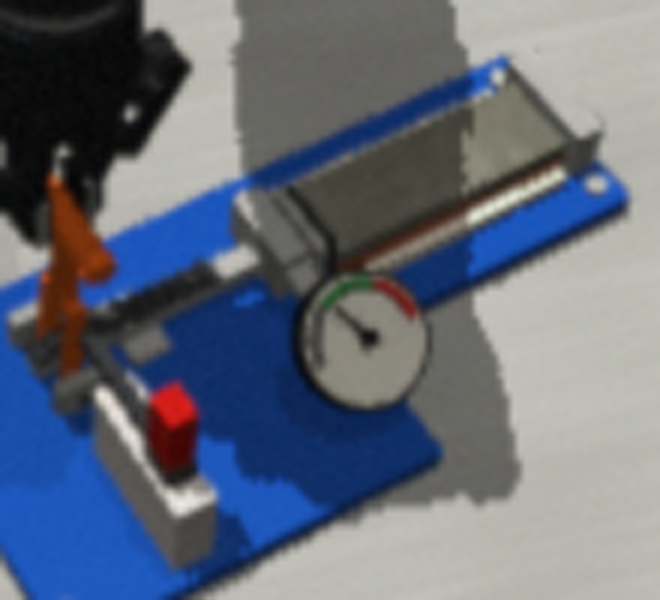

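The catch is clear, the stone is against the stop at (575,140), and the needle (370,338)→(337,308) looks to be near the lower part of the green. I'll calibrate the reader against the coloured arc itself.

```bash
cat > arc.py <<'E'
from dial import *
def arc(v):
    im=C['scene']['color'].astype(np.float32); a=np.arange(-.4,3.5,.1)
    out=[]
    for r in (22,24,26,28):
        c=[samp('scene',pts(*v,np.array(float(r)),a),im[...,k].copy()) for k in range(3)]
        out.append(''.join('R' if R>1.35*Gn and R>1.35*B else 'g' if Gn>1.2*R and Gn>1.1*B else '.' for R,Gn,B in zip(*c)))
    return out
if __name__=='__main__':
    r=fit((50,52.9,.14),1); 
    for v in ((r.x[0],52.9,.14),tuple(fit((50,52.9,.14)).x)):
        print(np.round(v,2),needle(v)[:2]); print('\n'.join(arc(v)))
    print(''.join(str(int(abs(x))) if abs(x-round(x))<.05 else ' ' for x in np.arange(-.4,3.5,.1)))
E
python3 arc.py
```

```text
[51.59 52.9   0.14] (np.float64(1.7800000000000018), np.float64(1.8354028512581266))
.......................................
.......................................
.......................................
..................ggg..................
[51.18 53.89  0.15] (np.float64(1.7400000000000018), np.float64(1.8151157557237454))
.......................................
.......................................
..................gg...................
..................gggg.................
    0         0         1         2
```

```bash
cat > arc2.py <<'E'
from dial import *
im=C['scene']['color'].astype(np.float32); v=tuple(fit((50,52.9,.14)).x); print(np.round(v,2),needle(v)[:2])
a=np.arange(0,3.5,.15)
c=np.array([[samp('scene',pts(*v,np.array(float(r)),a),im[...,k].copy()) for k in range(3)] for r in (26,28,30)]).mean(0)
print('a  ',a.round(2).tolist());print('G-R',(c[1]-c[0]).round().astype(int).tolist());print('R-G',(c[0]-(c[1]+c[2])/2).round().astype(int).tolist());print('B-G',(c[2]-c[1]).round().astype(int).tolist())
hub=proj('scene',pts(*v,np.array(0.),np.array([0.])))[0];print('hub crop',(hub+.4-[240,170])*6)
b=C['scene']['color'][212:244,284:318,::-1]
cv2.imwrite('pics/s7.png',cv2.resize(b,None,fx=18,fy=18,interpolation=cv2.INTER_CUBIC))
E
python3 arc2.py
```

```text
[51.19 53.89  0.15] (np.float64(1.7400000000000018), np.float64(1.814365254131057))
a   [0.0, 0.15, 0.3, 0.45, 0.6, 0.75, 0.9, 1.05, 1.2, 1.35, 1.5, 1.65, 1.8, 1.95, 2.1, 2.25, 2.4, 2.55, 2.7, 2.85, 3.0, 3.15, 3.3, 3.45]
G-R [-2, -1, -1, -1, -2, -1, -2, -1, 0, 10, 26, 24, 14, 5, 1, 0, -5, -7, -6, -10, -13, -9, -4, -3]
R-G [5, 3, 4, 3, 3, 4, 5, 5, 3, -3, -13, -11, -4, 2, 4, 6, 10, 12, 11, 14, 17, 13, 8, 8]
B-G [-6, -5, -6, -4, -3, -5, -5, -6, -5, -13, -27, -24, -18, -14, -11, -12, -10, -9, -9, -9, -8, -9, -10, -10]
hub crop [360.69121497 345.76899317]
```

View pics/s7.png

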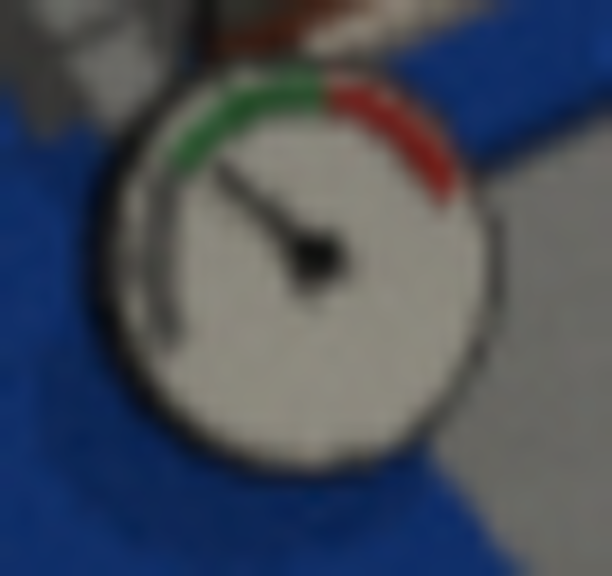

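The close view is clear: hub (316,257), tip (220,168), green from (178,168) to (329,92). The needle is at about 1.2 rad, low in the green, so I'll squeeze 3 mm more towards the middle and read it by image angle.

```bash
cat > rd2.py <<'E'
from h import *
tool()
g=cv2.cvtColor(C['scene']['color'],cv2.COLOR_RGB2GRAY)[212:244,284:318]
G=cv2.GaussianBlur(cv2.resize(g,None,fx=18,fy=18,interpolation=cv2.INTER_CUBIC),(0,0),10).astype(np.float32)
s=G[190:330,260:400]; y,x=np.unravel_index(s.argmin(),s.shape); h=np.array([x+260,y+190])
d=np.deg2rad(np.arange(-40,150)); r=np.linspace(55,115,13)[:,None]
m=cv2.remap(G,(h[0]-r*np.cos(d)).astype(np.float32),(h[1]-r*np.sin(d)).astype(np.float32),cv2.INTER_LINEAR).mean(0)
k=np.rad2deg(d[m.argmin()]); print('hub',h,'ang',round(k),'needle',round(np.interp(k,[-31,32.8,94.5,150],[0,1,2.125,3.1]),2))
E
python3 rd2.py
python3 -m crank '[{"wx":0,"wy":0,"wz":0,"x":0,"y":1.5,"z":0.2,"hand":0.84},{"wx":0,"wy":0,"wz":0,"x":0,"y":3,"z":0.4,"hand":0.84},{"wx":0,"wy":0,"wz":0,"x":0,"y":3,"z":0.4,"hand":0.84}]'  >/dev/null
python3 rd2.py
```

```text
t15.70 station xyz mm [-133.7   12.1  118.7] yaw err 0.09 tilt [ 0.002 -0.006] q [-0.09  0.21 -0.45  0.91 -0.01 -0.36] F [-0.9 -7.5  8.6] w 17.0 g 21.2
hub [312 255] ang 42 needle 1.17
t16.10 station xyz mm [-130.7   12.1  118.3] yaw err 0.09 tilt [ 0.002 -0.006] q [-0.09  0.21 -0.45  0.91 -0.01 -0.35] F [-0.1 -8.8  7.8] w 17.4 g 21.3
hub [318 254] ang 55 needle 1.4
```

```bash

python3 -m crank '[{"wx":0,"wy":0,"wz":0,"x":0,"y":1,"z":0.1,"hand":0.84},{"wx":0,"wy":0,"wz":0,"x":0,"y":1.5,"z":0.2,"hand":0.84},{"wx":0,"wy":0,"wz":0,"x":0,"y":1.5,"z":0.2,"hand":0.84}]'  >/dev/null
python3 rd2.py
python3 -m crank '[{"wx":0,"wy":0,"wz":0,"x":0,"y":0,"z":0,"hand":0.84},{"wx":0,"wy":0,"wz":0,"x":0,"y":0,"z":0,"hand":0.84},{"wx":0,"wy":0,"wz":0,"x":0,"y":0,"z":0,"hand":0.84},{"wx":0,"wy":0,"wz":0,"x":0,"y":0,"z":0,"hand":0.84},{"wx":0,"wy":0,"wz":0,"x":0,"y":0,"z":0,"hand":0.84}]'  >/dev/null
python3 rd2.py
```

```text
t16.50 station xyz mm [-129.6   12.   118.2] yaw err 0.09 tilt [ 0.003 -0.006] q [-0.09  0.21 -0.45  0.9  -0.01 -0.35] F [ -0.3 -10.2   8.4] w 17.3 g 21.3
hub [320 251] ang 62 needle 1.53
t17.10 station xyz mm [-129.6   12.1  118.2] yaw err 0.08 tilt [ 0.003 -0.006] q [-0.09  0.21 -0.45  0.9  -0.01 -0.35] F [ -0. -10.   9.] w 17.0 g 21.3
hub [321 251] ang 61 needle 1.51
```

The needle is steady at about 1.5, mid-green, with the trigger held.

```bash
python3 -c "from station import order;print(order.sign_off())"
```

```text
the job is handed in; nothing more can be done
None
```

I slid the catch until it stopped at its free end and pumped the trigger until the stone was pressed against the end stop. I handed the job in at about 17 s, still holding the trigger, with the needle steady at about 1.5 rad (mid-green); I saw no sign that the pot, bottle or tub was touched, but didn't check them again afterwards.

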